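Passing a butter lamp into the lamp house's draught lock

TASK

Load the tall footed butter lamp into the lamp house's draught lock without letting a draught reach the flames: first, with the lid still shut, feel that the inner slide is right down by pressing on its bar under the eave until it stops solid, and only then swing the lock's lid up until it stands upright or leans back past upright. Set the lamp down gently, upright on the lock's floor, and leave the lid standing open for the next lamps, with the slide still right down. Leave everything else on the bench where it is.

Things in the scene. Friction and masses are not known exactly. Their poses are not given: they have to be found in the camera images.
- lamp_house: fixed grey sheet-metal cabinet with a glass pane, at the robot's right. Origin: on the bench top under the middle of the slide, in the plane of the cabinet's front. x points into the cabinet, y along its front, z up. Cabinet: x 0 to 300, y -130 to 290, z 0 to 330 mm; roof z 330 to 360 mm with a flue on top. All 'lamp house' axes below are these
- eave (a point): middle of the lower front edge of the roof's eave above the slide, at x = -50, y = 0, z = 330 mm of the lamp house; the eave covers all from there back to the cabinet and runs along its whole front
- lock_floor (a point): middle of the draught lock's floor. The lock is the sheet box before the cabinet: lamp house x -240 to 0, y -90 to 90, z 0 to 150 mm, walls and floor 6 mm, clear inside 204 (x) by 168 (y) mm, 144 mm deep; lid on top, slide towards the cabinet. Two slide guides stand on it at y = -85 and 85 mm, x -30 to -2, z 150 to 305 mm. Axes as the lamp house's
- slide (a joint): the inner slide, the lock's inner door, an upright guillotine sheet closing the way into the cabinet: 0 = right down (shut), positive = metres raised, at most 0.10. It starts anywhere from shut to 20 mm raised. Stiff, stays where it is left: about 3 N moves it down, about 10 N lifts it; at 0 it stops solid
- slide_bar (a point): middle of the press bar on the slide's top edge: dark, round, 18 mm thick, 110 mm long, along the lamp house's y; when shut at x = -18, z = 190 mm of the lamp house. The eave is 140 mm above and juts out 32 mm past it, so it takes a tool tilted 35 to 45 degrees, fingers pointing down and towards the cabinet. Moves with the slide; axes as the lamp house's
- lid (a joint): the lock's lid, its outer door, a 176 x 180 mm sheet lying flat over the lock at z 150 to 156 mm: 0 = shut, rad, grows as it opens, 1.57 = upright, stop at 1.8. Its friction hinge (about 0.45 N m; lid 0.35 kg) holds it at any angle
- lid_bar (a point): middle of the lid's handle, a dark round bar 12 mm thick and 110 mm long, parallel to the hinge (along the lamp house's x), its axis 42 mm above the lid's upper face, 155 mm from the hinge line, 30 mm in from the lid's free edge. Moves with the lid; axes as the lamp house's when shut
- lid_hinge (a point): middle of the lid's hinge line, which runs along the lamp house's x on the lock's +y edge, at x = -150, y = 92, z = 150 mm of the lamp house. The lid's free edge, on the -y side, rises and swings over towards +y
- lamp: the lamp to load: brass, the only tall footed goblet-shaped one, 90 mm tall, unlit, filled with set butter. Origin: centre of its underside, z up. Foot 58 mm in diameter, thin stem 18 mm in diameter from 16 to 36 mm up, cup 60 mm in diameter with upright sides from 60 to 90 mm up. 0.2 to 0.4 kg
- ghee_tin: bystander: grey metal tin, 72 mm in diameter, 100 mm tall, origin centre of underside
- tea_cup: bystander: steel cup, 72 mm in diameter at the rim, 75 mm tall, origin centre of underside
- dish_near: bystander: low brass dish lamp, 56 mm in diameter, 22 mm tall, origin centre of underside
- dish_far: bystander: another such dish lamp
- kettle: bystander: aluminium kettle, 165 mm in diameter, bail handle up to 190 mm, spout out to 135 mm along its -x, origin centre of underside
- ghee_spoon: bystander: steel spoon, 190 mm long, lying on the bench
- matchbox: bystander: cardboard box 110 x 65 x 22 mm, origin centre of underside

How it is judged:
On the way, in this order (a step that is already met when the one before it is completed fails the run):
1. with the lid shut, the slide is felt right down: pressed by the fingers (over 2 N) while it is within 2 mm of shut (contact force between the fingers and slide above 2 N and value of joint slide below 0.002 m and value of joint lid below 0.04 rad), for 0.1 s.
2. the lid is swung up to stand upright (over 80 degrees) with the slide still down (value of joint lid above 1.4 rad and value of joint slide below 0.003 m), for 0.2 s.
At the end, for the whole second after the job is handed in: the lamp stands upright (within 6 degrees), released and still, on the floor of the lock, the lid stands open at over 80 degrees and the slide is within 3 mm of right down (all of step 2 and x of lamp in the frame of lock_floor between -0.08 and 0.095 m and y of lamp in the frame of lock_floor between -0.06 and 0.06 m and z of lamp in the frame of lock_floor between -0.004 and 0.006 m and angle between lamp's own z axis and vertical below 0.1 rad and linear speed of lamp below 0.02 m/s and velocity of joint lid below 0.05 rad/s); the robot touches nothing.
It fails at once if the lid is off its seat (over 3 degrees) while the slide is more than 3 mm up: a draught goes through (value of joint lid above 0.06 rad and value of joint slide above 0.003 m).
It fails at once if the lamp is tipped over 45 degrees (angle between lamp's own z axis and vertical above 0.8 rad).
It fails at once if the lamp is dropped into the lock (faster than 0.6 m/s inside it) (linear speed of lamp above 0.6 m/s and horizontal distance between lamp and lock_floor below 0.11 m and height (world z) of lamp below 0.1 m).
It fails at once if a bystander is moved by more than 30 mm or tipped (distance of any of ghee_tin, tea_cup, dish_near, dish_far, kettle, ghee_spoon, matchbox from where it was at the start of the episode above 0.03 m or angle between any of ghee_tin, tea_cup, kettle's own z axis and vertical above 0.5 rad).
It also fails if it takes over 72 s, if anything falls off the work surface, if the arm or the gripper's body presses on something with over 40 N, if the wrist force passes 120 N, or if a joint passes its speed limit or range.

ROBOT

A 6-joint arm with a two-finger parallel gripper is mounted at the origin on the work surface. World frame = base frame: x ahead of the robot, y to its left, z up, the work surface at z = 0. Lengths are in m, angles in rad, forces in N, time in s.
With the tool pointing down it reaches from about 0.35 to 0.875 m from the base axis. Payload 15.5 kg.
Tool frame: the origin (TCP) lies at the very end of the fingers, on their centre line; the grasp point (between the pads) lies 19 mm behind it; z points along the fingers, y is the line along which they close (so a half turn about z gives the same grasp; the last joint's range is limited). The gripper opens to 85 mm and grips with 20 to 120 N. Pads are 22 mm wide; open, the fingers measure 114 mm over their backs; the gripper's body (76 mm by 85 mm) begins 54 mm behind the grasp point. The pads swing forward as they close: fully open they stand 13 mm farther back than shut.
Start: joints at [-0.096, 0.494, 1.345, -0, 1.302, -0.096], TCP at [0.625, 0, 0.231] pointing down, gripper open.
Joint ranges: [-2.91, 2.91], [-0.82, 2.16], [0.22, 2.67], [-1.22, 4.37], [0.12, 2.79], [-3.08, 3.08]. Speed limits (rad/s): [1.89, 1.89, 2.57, 3.01, 3.01, 3.01].

INTERFACE

Orientations are given as [roll, pitch, yaw] about the fixed x, y, z axes, in that order (R = Rz(yaw) Ry(pitch) Rx(roll)).
In Python, from workcell import sensors, optics, workorder gives the robot as it stands.
- The arm moves only by the tool send_rows, never from a script. Its argument "moves" is a list of rows, each a list of 7 numbers: the shift along the tool's x, y, z in mm, then the turn, a rotation vector about the tool's x, y, z in degrees, then the closure in counts, from 0 (fully open) to 255 (shut). A call has 1 to 12 rows; each row is the pose to reach, as a shift and turn from the pose commanded when the call began, along the tool's axes at that moment; what a row does not reach only later rows make up. A row lasts 1/8 s, in which the tool goes at most 62.5 mm and 10.7 degrees, less where a joint would pass 70% of its speed; a pose out of reach is approached as far as the arm can. A call with a gripper value outside its range is refused whole. The fingers move at their own pace and stop on an object; "newtons" is the grip in N (left out, the last holds). Time passes only in rows, so rows that repeat a pose let the fingers close. It gives the time, the measured TCP pose, the force, the opening and the grip force at its end, in the units of the state.
- sensors.get_state(): the state, without advancing time (a new reading comes with each control period).
- optics.capture(name): name is "scene" or "side" or "wrist"; returns a dict with "frame" (420x560x3 uint8, red, green, blue), "camera_matrix" (3x3 intrinsics, pixels), "extrinsics" (4x4, takes a point from camera to world coordinates). Camera axes: x right, y up, looking along -z (the intrinsics and any distortion apply to the point x, -y, -z); pixel columns grow to the right and rows downward; lengths in m; the calibration is good to about 2 mm. A picture is of the moment at which its call begins. There is no depth.
- workorder.hand_in(): hands the job in; it is judged then, once.
The state is a dict: "time": time; "joints": joint angles; "joint_vel": joint speeds; "effort": joint torques, N m; "eef_pos": TCP position; "ee_rot": TCP orientation; "wrist_force": force on the tool from outside, world axes, zero at the start; "moment": the same for the moment, N m; "gripper_width": finger opening in m; "finger_force": force on a finger pad.
Only numpy, scipy, OpenCV 4.12 (cv2) and the standard library are available. Lean on these libraries where they do the work, as an engineer would, in place of code of your own. Each camera call takes 0.05 s, during which the arm holds its last target. There are 200 camera calls.

## Working session

There is one attempt and no reset: what is moved stays moved. The work goes in short steps, Python scripts to look and compute and a tool call to move; the robot and the scene stay as the last step left them, time stands still between calls to the robot, and variables do not carry over. Pictures are saved under pics/ and viewed, at most 13 in all, crops included, and the job is handed in when it is done.

Besides the shell and the picture viewer there is one more tool, called after ">>>" in YAML: its name, and indented under it one key for each argument. send_rows: Moves the arm, as the interface text tells. Its arguments: {"type":"object","properties":{"moves":{"type":"array","items":{"type":"array","items":{"type":"number"}}},"newtons":{"type":"number"}},"required":["moves"]}

```bash
ls; mkdir -p pics; python3 - <<'E'
from workcell import sensors, optics
import cv2,pickle
print(sensors.get_state())
d={}
for n in("scene","side","wrist"):
    c=optics.capture(n);d[n]=c;cv2.imwrite(f"pics/{n}0.png",c["frame"][:,:,::-1]);print(n,c["camera_matrix"],c["extrinsics"],[k for k in c])
pickle.dump(d,open("cap0.pkl","wb"))
E
```

```text
pics
{'time': 0.0, 'joints': array([-9.54930971e-02,  4.94151693e-01,  1.34615192e+00, -8.55089145e-06,
        1.30250354e+00, -9.55006477e-02]), 'joint_vel': array([ 0.00017541, -0.00185415,  0.00080265, -0.00047486, -0.0002886 ,
        0.00016345]), 'effort': array([-2.68344644e-03, -8.82162237e+01, -3.83866239e+01, -4.40739132e-04,
        1.02696815e-02,  1.38197843e-04]), 'eef_pos': array([6.24628079e-01, 4.03620581e-05, 2.30712795e-01]), 'ee_rot': array([-3.14038290e+00, -1.07604922e-04,  1.57080608e+00]), 'wrist_force': array([-0.09425959, -0.23916131,  0.51257491]), 'moment': array([-0.01376717, -0.02378787,  0.01510747]), 'finger_force': 0.0, 'gripper_width': 0.08571935199965214}
scene [[387.38978436   0.         277.86360864]
 [  0.         387.38978436 209.20452135]
 [  0.           0.           1.        ]] [[-0.63183094 -0.73522984  0.24541138  0.83163202]
 [ 0.77509432 -0.60107172  0.19478602  0.3380185 ]
 [ 0.00429735  0.3132888   0.94964818  1.31293512]
 [ 0.          0.          0.          1.        ]] ['frame', 'camera_matrix', 'extrinsics']
side [[405.31783318   0.         278.63561699]
 [  0.         405.31783318 208.55029487]
 [  0.           0.           1.        ]] [[-0.98885314  0.1144279  -0.0952666   0.44736219]
 [-0.14738848 -0.66150518  0.73531458  0.84091226]
 [ 0.02112115  0.74115933  0.67099683  0.8941974 ]
 [ 0.          0.          0.          1.        ]] ['frame', 'camera_matrix', 'extrinsics']
wrist [[338.13495579   0.         281.83429996]
 [  0.         338.13495579 211.98061091]
 [  0.           0.           1.        ]] [[ 9.99999489e-01 -3.22261984e-04 -9.58648713e-04  6.25658548e-01]
 [ 5.87514127e-04  9.56640960e-01  2.91269167e-01  7.44365080e-02]
 [ 8.23217646e-04 -2.91269581e-01  9.56640660e-01  3.74025431e-01]
 [ 0.00000000e+00  0.00000000e+00  0.00000000e+00  1.00000000e+00]] ['frame', 'camera_matrix', 'extrinsics']
```

View pics/scene0.png

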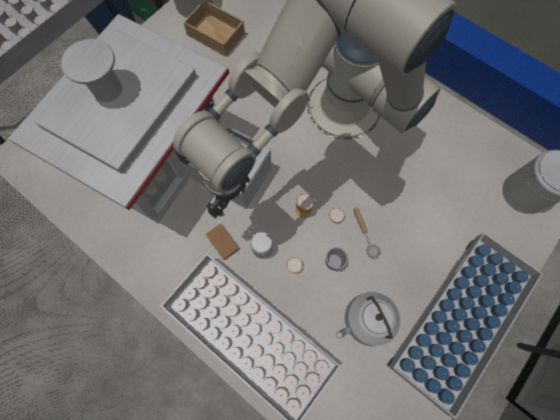

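View pics/side0.png

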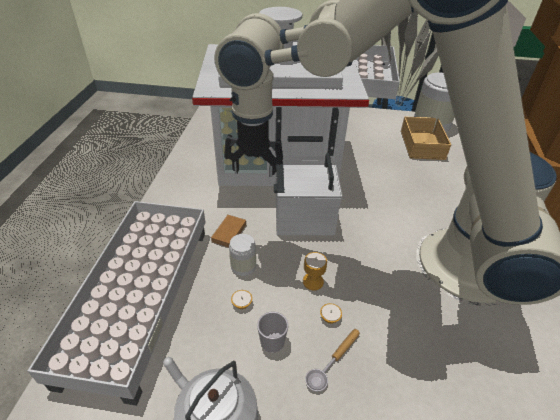

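```bash
python3 - <<'E'
import cv2
a=cv2.imread("pics/side0.png");cv2.imwrite("pics/s1.png",cv2.resize(a[90:310,190:370],None,fx=4,fy=4,interpolation=cv2.INTER_CUBIC)[:,:][:600*2]) 
c=cv2.resize(a[70:300,190:380],(0,0),fx=3.15,fy=2.6,interpolation=cv2.INTER_CUBIC);print(c.shape);cv2.imwrite("pics/s1.png",c)
E
```

```text
(598, 598, 3)
```

View pics/s1.png

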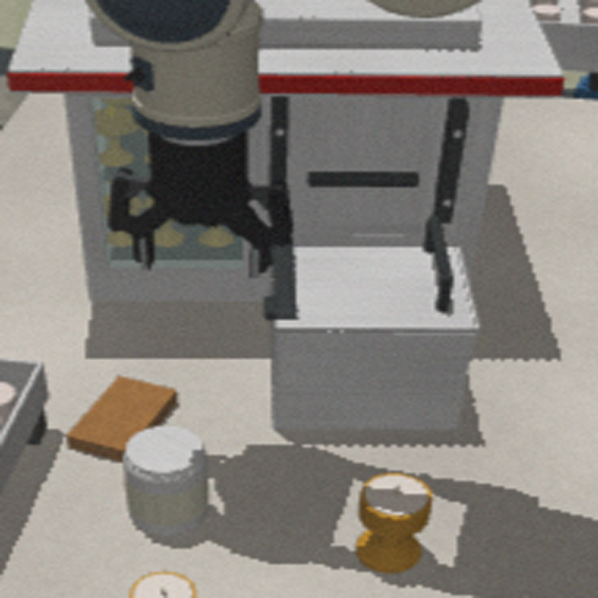

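```bash
cat > h.py <<'E'
import numpy as np,pickle,cv2
from scipy.optimize import least_squares
from scipy.spatial.transform import Rotation as Rn
def proj(c,P):
    E=np.asarray(c["extrinsics"]);K=np.asarray(c["camera_matrix"])
    q=(np.atleast_2d(P)-E[:3,3])@E[:3,:3]; q=q*[1,-1,-1]; p=q@K.T
    return p[:,:2]/p[:,2:]
def atz(c,uv,z):
    E=np.asarray(c["extrinsics"]);K=np.asarray(c["camera_matrix"])
    d=np.linalg.solve(K,[uv[0],uv[1],1])*[1,-1,-1]; d=E[:3,:3]@d; o=E[:3,3]
    return o+d*(z-o[2])/d[2]
def L2W(p,P):
    c,s=np.cos(p[2]),np.sin(p[2]);P=np.atleast_2d(P)
    return np.c_[p[0]+c*P[:,0]-s*P[:,1],p[1]+s*P[:,0]+c*P[:,1],P[:,2]]
E
python3 - <<'E'
from h import *
d=pickle.load(open("cap0.pkl","rb"));S=d["side"]
f=lambda u,v:(190+u/3.147,70+v/2.6)
L=np.array([[-238,-88,156],[-240,90,0],[-240,-90,0],[-30,-85,150],[0,290,0],[-62,-88,156],[-27,55,190],[-27,-55,190]])/1e3
O=np.array([f(478,327),f(274,427),f(462,430),f(447,219),f(90,301),f(462,247),f(308,179),f(418,179)])
def r(p):
    P=L2W(p,L);P[6:,2]+=p[3]
    e=proj(S,P)-O
    ev=proj(S,L2W(p,[[-.05,.1,.33],[-.05,-.1,.33]]))[:,1]-[f(0,91.5)[1],f(0,93)[1]]
    return np.r_[e.ravel(),ev]
s=least_squares(r,[.5,-.4,-1.57,0.01],loss="soft_l1");print(s.x,np.degrees(s.x[2]));print(r(s.x).round(1))
np.save("lh.npy",s.x)
print("lockfloor",L2W(s.x,[[-.12,0,.006]]),"slidebar",L2W(s.x,[[-.018,0,.19+s.x[3]]]),"lidbar",L2W(s.x,[[-.15,-.063,.198]]))
print("lamp rim",atz(S,f(395.5,493),.09),"foot bottom",atz(S,f(389.5,572),0),"foot sides",atz(S,f(356,550),0.005),atz(S,f(423,550),.005))
W=d["wrist"];print("wrist px lamp",proj(W,[atz(S,f(395.5,493),.09)]),"scene",proj(d["scene"],[atz(S,f(395.5,493),.09)]))
for n in("tin",(167,440),.1),("dishfar",(163,590),.02):print(n[0],atz(S,f(*n[1]),n[2]))
for n,uv,z in("cup",(273,320),.075),("dishR",(331,313),.02),("kettle",(215,398),.1),("match",(229,230),.022):print(n,atz(S,uv,z))
E
```

```text
[ 0.51209238 -0.27225684 -1.39733638  0.01839022] -80.061477182179
[-0.2 -0.3  0.7  0.5 -0.7 -0.9 -0.6  0.8  0.3 -0.3 -2.9 -5.7  0.8 -0.
  1.   0.1  1.6  1.5]
lockfloor [[ 0.49138141 -0.15405762  0.006     ]] slidebar [[ 0.50898573 -0.25452696  0.20839022]] lidbar [[ 0.42414908 -0.13538107  0.198     ]]
lamp rim [0.43732566 0.13902868 0.09      ] foot bottom [0.43266988 0.16853615 0.        ] foot sides [0.4638772  0.14887411 0.005     ] [0.40631675 0.1393341  0.005     ]
wrist px lamp [[29.58227527 18.53180738]] scene [[304.64087268 201.32429248]]
tin [0.63626401 0.10842937 0.1       ]
dishfar [0.61517658 0.23575368 0.02      ]
cup [0.51996094 0.32475441 0.075     ]
dishR [0.38431052 0.24687698 0.02      ]
kettle [0.60066642 0.52736894 0.1       ]
match [0.70469607 0.00609386 0.022     ]
```

View pics/wrist0.png

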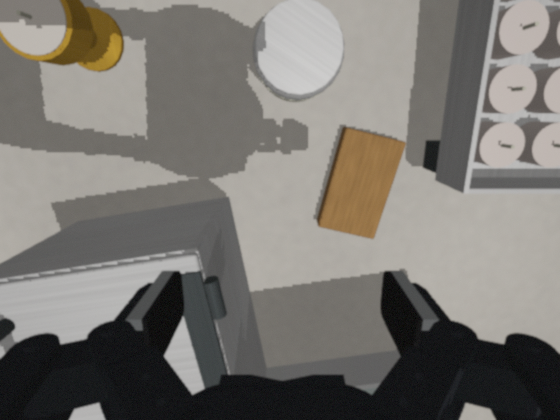

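```bash
cat >> h.py <<'E'
def tgt(p,lpos,tilt=0,roll=0):
    "world TCP pose: lamp-house pos, fingers down, tool y=LH y, tilted (deg) towards cabinet; roll about LH x"
    c,s=np.cos(p[2]),np.sin(p[2]); X=np.array([c,s,0]);Y=np.array([-s,c,0]);Z=np.array([0,0,1.])
    R=Rn.from_matrix(np.c_[-X,Y,-Z])
    R=Rn.from_rotvec(X*np.radians(roll))*R*Rn.from_euler("y",-tilt,degrees=True)
    return L2W(p,[lpos])[0],R
def rel(T,base=None):
    from workcell import sensors
    s=sensors.get_state(); R0=Rn.from_euler("xyz",s["ee_rot"]);p0=s["eef_pos"]
    if base: p0,R0=base
    return np.r_[R0.inv().apply(T[0]-p0)*1e3,(R0.inv()*T[1]).as_rotvec(degrees=True)].round(1)
E
python3 - <<'E'
from h import *
d=pickle.load(open("cap0.pkl","rb"));S=d["side"];W=d["wrist"]
f=lambda u,v:(190+u/3.147,70+v/2.6)
L=np.array([[-238,-88,156],[-240,90,0],[-240,-90,0],[-30,-85,150],[-62,-88,156],[-18,55,190],[-18,-55,190]])/1e3
O=np.array([f(478,327),f(274,427),f(462,430),f(447,219),f(462,247),f(308,179),f(418,179)])
def r(p):
    P=L2W(p,L);P[5:,2]+=p[3]
    ev=proj(S,L2W(p,[[-.05,.1,.33],[-.05,-.1,.33]]))[:,1]-[f(0,91.5)[1],f(0,93)[1]]
    return np.r_[(proj(S,P)-O).ravel(),ev,(proj(W,L2W(p,[[-.238,.086,.156]]))[0]-[197,253])*.5]
s=least_squares(r,[.5,-.3,-1.4,0.01],loss="soft_l1");p=s.x;print(p,np.degrees(p[2]));print(r(p).round(1))
np.save("lh.npy",p)
print("wrist box corner -240,90,0/150",proj(W,L2W(p,[[-.24,.09,.15],[-.24,.09,.0]])))
zb=.19+p[3];print("bar",L2W(p,[[-.018,0,zb]]))
th=np.radians(42);tc=lambda b:[-.018-(.009+b)*np.sin(th),0,zb+(.009+b)*np.cos(th)]
print(rel(tgt(p,tc(.09),42)),rel(tgt(p,tc(.012),42)),tc(0))
E
```

```text
[ 0.5114299  -0.27154396 -1.41361644  0.01321645] -80.99425585764237
[-1.2  0.2 -0.4  0.3 -1.7 -0.4 -0.5  1.2 -3.  -5.3  0.7 -0.2  0.7  0.3
  1.5  1.9 -5.2  0.7]
wrist box corner -240,90,0/150 [[193.55881738 247.58129372]
 [226.32025731 195.99041961]]
bar [[ 0.50861229 -0.25376585  0.20321645]]
[-188.4 -126.6  -45.8   -3.3  -41.9   -8.6] [-239.9 -118.3   12.1   -3.3  -41.9   -8.6] [np.float64(-0.024022175457229723), 0, np.float64(0.20990475596182517)]
```

>>> send_rows:
  moves:
    - [0, 0, -40, 0, 0, 0, 255]
    - [-60, -40, -45, -1, -10, -2, 255]
    - [-110, -75, -45, -2, -20, -4, 255]
    - [-150, -100, -45, -2.5, -30, -6, 255]
    - [-188, -126, -45, -3.3, -40, -8.6, 255]
    - [-188, -126, -45, -3.3, -42, -8.6, 255]
    - [-188, -126, -45, -3.3, -42, -8.6, 255]
    - [-188, -126, -45, -3.3, -42, -8.6, 255]
    - [-188, -126, -45, -3.3, -42, -8.6, 255]
    - [-188, -126, -45, -3.3, -42, -8.6, 255]
  newtons: 30

```text
time: 1.4
eef_pos: [0.4992, -0.1881, 0.2764]
ee_rot: [3.141, 0.734, 1.727]
wrist_force: [-0.9, -0.7, -0.2]
gripper_width: -0.0001
finger_force: 0.0
```

```bash
python3 - <<'E'
from h import *
from workcell import sensors, optics
p=np.load("lh.npy")
s=optics.capture("side");w=optics.capture("wrist")
a=cv2.resize(s["frame"][90:240,230:380,::-1],(400,400),interpolation=cv2.INTER_CUBIC);b=cv2.resize(w["frame"][:,:,::-1],(400,300))
b=np.vstack([b,np.zeros((100,400,3),np.uint8)]);cv2.imwrite("pics/c1.png",np.hstack([a,b]))
print(proj(w,L2W(p,[[-.018,.055,.19+p[3]],[-.018,-.055,.19+p[3]],[-.018,.055,.19],[-.018,-.055,.19]]))*400/560)
th=np.radians(42);zb=.19+p[3];tc=lambda b,dz=0:[-.018-(.009+b)*np.sin(th),0,zb+dz+(.009+b)*np.cos(th)]
print(rel(tgt(p,tc(.015),42)),rel(tgt(p,tc(0),42)),rel(tgt(p,tc(0,-p[3]),42)))
E
```

```text
[[251.74468876 151.57027784]
 [146.73470813 151.73825691]
 [250.39957473 141.03380411]
 [148.13813556 141.19131934]]
[-0.3 -0.9 74.8  0.   0.1 -0. ] [-0.3 -0.9 89.8  0.   0.1 -0. ] [ 8.6 -0.9 99.6  0.   0.1 -0. ]
```

View pics/c1.png

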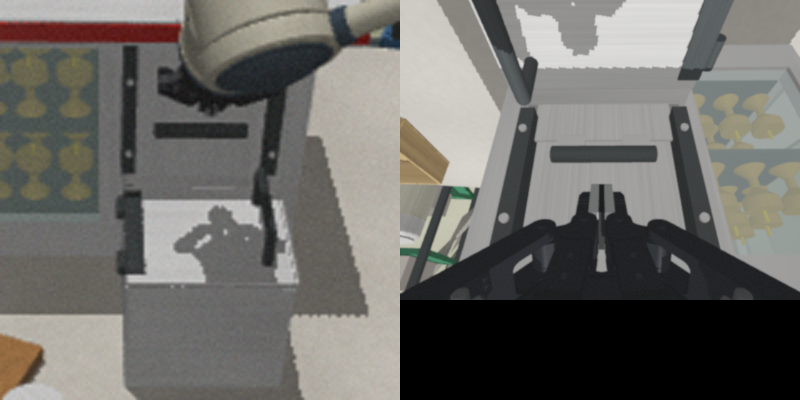

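>>> send_rows:
  moves:
    - [0, 3, 30, 0, 0, 0, 255]
    - [0, 3, 55, 0, 0, 0, 255]
    - [0, 3, 70, 0, 0, 0, 255]
    - [0, 3, 80, 0, 0, 0, 255]
    - [0, 3, 85, 0, 0, 0, 255]
    - [0, 3, 88, 0, 0, 0, 255]
    - [1, 3, 89, 0, 0, 0, 255]
    - [2, 3, 90, 0, 0, 0, 255]
    - [3, 3, 91.5, 0, 0, 0, 255]
    - [4, 3, 92.5, 0, 0, 0, 255]
    - [5, 3, 94, 0, 0, 0, 255]
    - [6, 3, 95, 0, 0, 0, 255]

```text
time: 3.0
eef_pos: [0.5113, -0.2457, 0.2015]
ee_rot: [3.141, 0.734, 1.728]
wrist_force: [-1.1, 6.6, 2.7]
gripper_width: 0.0003
finger_force: 3.2
```

```bash
python3 - <<'E'
from h import *
p=np.load("lh.npy");Y=np.array([-np.sin(p[2]),np.cos(p[2])]);p[:2]+=.0035*Y;np.save("lh.npy",p);print(p,L2W(p,[[-.018,0,.19]]))
E
```

```text
[ 0.51488675 -0.27099609 -1.41361644  0.01321645] [[ 0.51206915 -0.25321798  0.19      ]]
```

>>> send_rows:
  moves:
    - [2, 0, 1, 0, 0, 0, 255]
    - [3, 0, 2, 0, 0, 0, 255]
    - [4, 0, 3, 0, 0, 0, 255]
    - [5, 0, 4, 0, 0, 0, 255]
    - [6, 0, 5, 0, 0, 0, 255]
    - [6, 0, 5, 0, 0, 0, 255]

```text
time: 3.75
eef_pos: [0.511, -0.2449, 0.1938]
ee_rot: [-3.141, 0.734, 1.728]
wrist_force: [0.6, 0.7, -0.5]
gripper_width: -0.0004
finger_force: 0.1
```

```bash
python3 - <<'E'
from h import *
from workcell import sensors, optics
p=np.load("lh.npy")
s=optics.capture("side");w=optics.capture("wrist")
a=cv2.resize(s["frame"][90:190,260:360,::-1],(400,400),interpolation=cv2.INTER_CUBIC);b=cv2.resize(w["frame"][60:340,140:420,::-1],(400,400),interpolation=cv2.INTER_CUBIC)
cv2.imwrite("pics/c2.png",np.hstack([a,b]))
f=lambda q:(q-[140,60])*400/280
for dz in(0,.005,.01,.014):print(dz,f(proj(w,L2W(p,[[-.018,.055,.19+dz],[-.018,-.055,.19+dz]]))))
print(sensors.get_state()["wrist_force"])
E
```

```text
0 [[357.60687402 303.12234342]
 [ 40.63303414 303.47611191]]
0.005 [[360.04182333 317.00410135]
 [ 38.12687427 317.37365629]]
0.01 [[362.55385923 331.3253334 ]
 [ 35.54131379 331.71150522]]
0.014 [[364.62148179 343.11294463]
 [ 33.4131287  343.51304554]]
[-0.44147661  0.12907232  0.47904355]
```

View pics/c2.png

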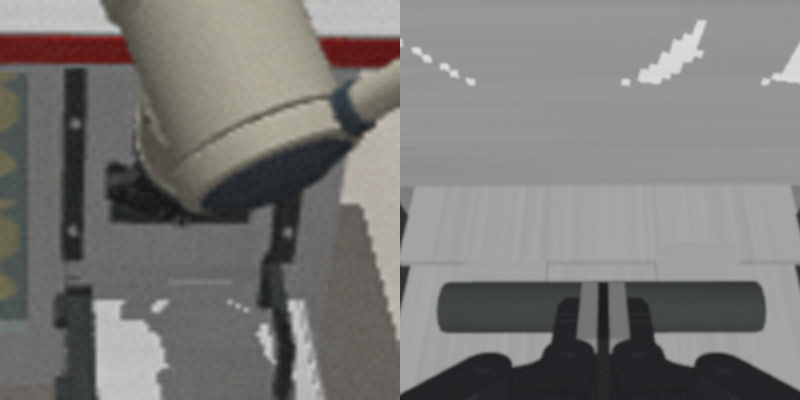

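```bash
python3 - <<'E'
from h import *
from workcell import sensors, optics
p=np.load("lh.npy");w=optics.capture("wrist");st=sensors.get_state()
g=lambda u,v:np.array([140+u*.7,60+v*.7])
O=np.array([g(366,306.5),g(38,306.5)])
r=lambda q:(proj(w,L2W(p,[[q[0],q[1]+.055,q[2]],[q[0],q[1]-.055,q[2]]]))-O).ravel()
s=least_squares(r,[-.018,0,.19],x_scale=.01);print("bar LH",s.x,r(s.x))
c,si=np.cos(p[2]),np.sin(p[2]);d=st["eef_pos"][:2]-p[:2]
print("tcp LH",[c*d[0]+si*d[1],-si*d[0]+c*d[1],st["eef_pos"][2]],"tcp px",(proj(w,[st["eef_pos"]])-[140,60])/.7)
# eave seen in c1 / face edges
print(st["wrist_force"],st["time"])
E
```

```text
bar LH [-0.02280257  0.00097045  0.19297329] [-0.00014173 -0.12757823  0.00014162  0.12748569]
tcp LH [np.float64(-0.02638958247498152), np.float64(0.00011716903956204665), np.float64(0.19387997827089481)] tcp px [[199.45429471 305.24359401]]
[-0.80654019 -0.66159465  0.03762137] 3.9
```

>>> send_rows:
  moves:
    - [0.7, 0, 0.7, 0, 0, 0, 255]
    - [1.4, 0, 1.5, 0, 0, 0, 255]
    - [2, 0, 2.2, 0, 0, 0, 255]
    - [2, 0, 2.2, 0, 0, 0, 255]

```text
time: 4.4
eef_pos: [0.5112, -0.2452, 0.1931]
ee_rot: [3.14, 0.738, 1.727]
wrist_force: [-10.3, 14.3, 34.0]
gripper_width: 0.0001
finger_force: 17.6
```

```bash
python3 - <<'E'
from h import *
p=np.load("lh.npy")
print(rel(tgt(p,[-.163,-.063,.27])))
E
```

```text
[ 4.96e+01 -6.33e+01 -1.49e+02  1.00e-01  4.23e+01 -0.00e+00]
```

>>> send_rows:
  moves:
    - [0, 0, -40, 0, 0, 0, 255]
    - [0, 0, -90, 0, 0, 0, 255]
    - [15, -30, -130, 0, 12, 0, 160]
    - [35, -63, -149, 0, 22, 0, 100]
    - [50, -63, -149, 0, 32, 0, 100]
    - [50, -63, -149, 0, 42, 0, 100]
    - [50, -63, -149, 0, 42, 0, 100]
    - [50, -63, -149, 0, 42, 0, 100]
    - [50, -63, -149, 0, 42, 0, 100]

```text
time: 5.52
eef_pos: [0.427, -0.1187, 0.2679]
ee_rot: [-3.14, 0.003, 1.729]
wrist_force: [0.5, -0.4, 0.2]
gripper_width: 0.0522
finger_force: 0.0
```

```bash
python3 - <<'E'
from h import *
from workcell import sensors, optics
p=np.load("lh.npy")
s=optics.capture("side");w=optics.capture("wrist")
a=cv2.resize(s["frame"][90:240,250:400,::-1],(400,400),interpolation=cv2.INTER_CUBIC);b=cv2.resize(w["frame"][:,80:500,::-1],(400,400),interpolation=cv2.INTER_CUBIC)
cv2.imwrite("pics/c3.png",np.hstack([a,b]))
f=lambda q:(q-[80,0])*400/420
print("lidbar",f(proj(w,L2W(p,[[-.205,-.063,.198],[-.095,-.063,.198]]))));print("slidebar side",(proj(s,L2W(p,[[-.018,.055,.19],[-.018,-.055,.19]]))-[250,90])*400/150)
print("lidbar side",(proj(s,L2W(p,[[-.205,-.063,.198],[-.095,-.063,.198]]))-[250,90])*400/150)
st=sensors.get_state();print(st["eef_pos"],st["ee_rot"],st["gripper_width"],rel(tgt(p,[-.163,-.063,.183])),st["time"])
E
```

```text
lidbar [[190.21310095 156.30327072]
 [190.15226164 299.96781014]]
slidebar side [[ 99.47637719 139.2808304 ]
 [191.97993055 140.47564687]]
lidbar side [[215.92911783 231.73603602]
 [205.72165571 172.06164266]]
[ 0.42724585 -0.11864342  0.26801224] [-3.14092041e+00  2.31386869e-03  1.72962973e+00] 0.05194572704473361 [-1.  -0.2 85.  -0.   0.1  0.1] 5.625
```

View pics/c3.png

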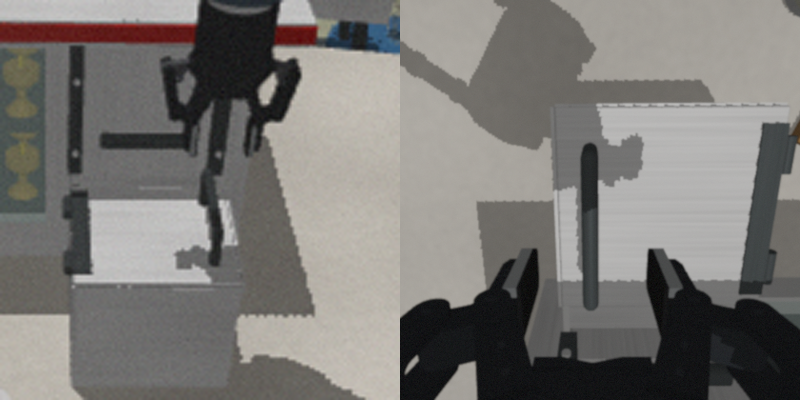

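>>> send_rows:
  moves:
    - [0, 0, 40, 0, 0, 0, 100]
    - [0, 0, 75, 0, 0, 0, 100]
    - [0, 0, 85, 0, 0, 0, 100]
    - [0, 0, 85, 0, 0, 0, 255]
    - [0, 0, 85, 0, 0, 0, 255]
    - [0, 0, 85, 0, 0, 0, 255]
    - [0, 0, 85, 0, 0, 0, 255]
    - [0, 0, 85, 0, 0, 0, 255]
  newtons: 30

```text
time: 6.62
eef_pos: [0.4256, -0.12, 0.1841]
ee_rot: [-3.138, 0.002, 1.729]
wrist_force: [-18.5, -7.8, 14.1]
gripper_width: 0.0109
finger_force: 30.9
```

```bash
python3 - <<'E'
import numpy as np
for t in range(5,96,5):
    T=np.radians(t);f=T/3
    dy=155*(1-np.cos(T))+48*np.sin(T);dz=155*np.sin(T)-48*(1-np.cos(T))
    print(t,round(dy-15*np.sin(f),1),round(-dz-15*(1-np.cos(f)),1),round(t/3,1))
E
```

```text
5 4.3 -13.3 1.7
10 9.8 -26.2 3.3
15 16.4 -38.5 5.0
20 24.0 -50.2 6.7
25 32.6 -61.2 8.3
30 42.2 -71.3 10.0
35 52.5 -80.5 11.7
40 63.7 -88.8 13.3
45 75.5 -96.1 15.0
50 87.8 -102.2 16.7
55 100.7 -107.3 18.3
60 113.9 -111.1 20.0
65 127.5 -113.8 21.7
70 141.2 -115.3 23.3
75 154.9 -115.5 25.0
80 168.6 -114.6 26.7
85 182.2 -112.4 28.3
90 195.5 -109.0 30.0
95 208.5 -104.5 31.7
```

>>> send_rows:
  moves:
    - [0, -1.5, 0, 0, 0, 0, 255]
    - [0, 2.5, -13.3, 1.7, 0, 0, 255]
    - [0, 8, -26, 3.3, 0, 0, 255]
    - [0, 14.5, -38.5, 5, 0, 0, 255]
    - [0, 22, -50, 6.7, 0, 0, 255]
    - [0, 31, -61, 8.3, 0, 0, 255]
    - [0, 40.5, -71.5, 10, 0, 0, 255]

```text
time: 7.5
eef_pos: [0.466, -0.1134, 0.2559]
ee_rot: [-2.963, 0.002, 1.728]
wrist_force: [-6.6, -2.7, -2.5]
gripper_width: 0.0107
finger_force: 29.5
```

```bash
python3 - <<'E'
import numpy as np
def q(t):
    T=np.radians(t);f=T/3
    return np.array([155*(1-np.cos(T))+48*np.sin(T)-15*np.sin(f),-(155*np.sin(T)-48*(1-np.cos(T)))-15*(1-np.cos(f))])
c,s=np.cos(np.radians(10)),np.sin(np.radians(10))
for t in range(35,96,5):
    d=q(t)-q(30);print(t,round(c*d[0]+s*d[1],1),round(-s*d[0]+c*d[1],1),round(t/3-10,1))
E
```

```text
35 8.6 -10.9 1.7
40 18.1 -21.0 3.3
45 28.5 -30.2 5.0
50 39.6 -38.4 6.7
55 51.4 -45.6 8.3
60 63.8 -51.7 10.0
65 76.6 -56.7 11.7
70 89.8 -60.5 13.3
75 103.4 -63.2 15.0
80 117.0 -64.6 16.7
85 130.8 -64.8 18.3
90 144.5 -63.8 20.0
95 158.0 -61.5 21.7
```

>>> send_rows:
  moves:
    - [0, 8.6, -11, 1.7, 0, 0, 255]
    - [0, 18, -21, 3.3, 0, 0, 255]
    - [0, 28.5, -30, 5, 0, 0, 255]
    - [0, 39.5, -38.5, 6.7, 0, 0, 255]
    - [0, 51.5, -45.5, 8.3, 0, 0, 255]
    - [0, 64, -51.5, 10, 0, 0, 255]
    - [0, 76.5, -56.5, 11.7, 0, 0, 255]
    - [0, 90, -60.5, 13.3, 0, 0, 255]
    - [0, 103.5, -63, 15, 0, 0, 255]

```text
time: 8.62
eef_pos: [0.5788, -0.0949, 0.3018]
ee_rot: [-2.705, 0.002, 1.728]
wrist_force: [-5.6, 4.7, 4.3]
gripper_width: 0.0105
finger_force: 29.3
```

>>> send_rows:
  moves:
    - [0, 13.4, 2.1, 1.7, 0, 0, 255]
    - [0, 26.7, 5.4, 3.3, 0, 0, 255]
    - [0, 39.7, 9.9, 5, 0, 0, 255]
    - [0, 52, 15.5, 6.7, 0, 0, 255]
    - [0, 52, 15.5, 6.7, 0, 0, 255]
    - [0, 52, 15.5, 6.7, 0, 0, 255]

```text
time: 9.38
eef_pos: [0.6203, -0.0891, 0.2649]
ee_rot: [-2.593, 0.003, 1.728]
wrist_force: [7.2, 1.0, 11.3]
gripper_width: 0.0081
finger_force: 28.4
```

```bash
python3 - <<'E'
from h import *
from workcell import sensors, optics
p=np.load("lh.npy")
s=optics.capture("side");w=optics.capture("scene")
a=cv2.resize(s["frame"][60:240,210:390,::-1],(400,400),interpolation=cv2.INTER_CUBIC);b=cv2.resize(w["frame"][60:240,120:300,::-1],(400,400),interpolation=cv2.INTER_CUBIC)
cv2.imwrite("pics/c4.png",np.hstack([a,b]))
st=sensors.get_state();c,si=np.cos(p[2]),np.sin(p[2]);d=st["eef_pos"][:2]-p[:2]
print("tcp LH",[c*d[0]+si*d[1],-si*d[0]+c*d[1],st["eef_pos"][2]],st["wrist_force"],st["moment"])
E
```

```text
tcp LH [np.float64(-0.1631872974796385), np.float64(0.13249367292642997), np.float64(0.264917723016052)] [ 8.48910607  0.60917096 10.68959163] [ 0.1198146  -0.43213937  0.04363988]
```

View pics/c4.png

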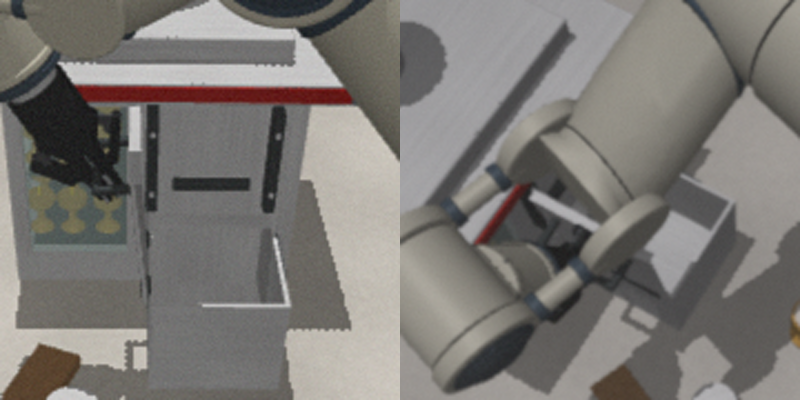

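```bash
python3 - <<'E'
from h import *
from workcell import optics
p=np.load("lh.npy");s=optics.capture("side")
for t in(70,80,85,90,95,103):
    T=np.radians(t);f=lambda r,h:[92-r*np.cos(T)+h*np.sin(T),150+r*np.sin(T)+h*np.cos(T)]
    P=[[x,*f(r,h)] for r,h,x in((180,6,-238),(180,6,-62),(180,0,-62),(155,48,-95),(155,48,-205),(3,6,-238))]
    print(t,((proj(s,L2W(p,np.array(P)/1e3))-[210,60])*400/180).round().astype(int).tolist(),f(155,48))
E
```

```text
70 [[197, 191], [191, 115], [195, 117], [154, 134], [155, 182], [142, 301]] [np.float64(84.09212358224494), np.float64(312.06932310144794)]
80 [[171, 186], [167, 110], [172, 111], [132, 134], [131, 182], [142, 302]] [np.float64(112.35530460621177), np.float64(310.9803142449049)]
85 [[157, 184], [155, 109], [160, 109], [121, 136], [119, 184], [141, 302]] [np.float64(126.30820538251677), np.float64(308.5936538561081)]
90 [[143, 184], [143, 108], [148, 108], [110, 138], [107, 186], [141, 302]] [np.float64(140.0), np.float64(305.0)]
95 [[129, 185], [131, 109], [135, 109], [99, 141], [96, 189], [141, 303]] [np.float64(153.3264856342908), np.float64(300.22670255233294)]
103 [[108, 188], [112, 112], [116, 111], [84, 148], [79, 196], [141, 303]] [np.float64(173.63717653299037), np.float64(290.2297094332059)]
```

>>> send_rows:
  moves:
    - [0, 0, 0, 0, 0, 0, 185]
    - [0, 0, 0, 0, 0, 0, 185]
    - [0, 0, 0, 0, 0, 0, 185]
    - [0, 0, -8, 0, 0, 0, 185]
    - [0, 0, -20, 0, 0, 0, 185]

```text
time: 10.15
eef_pos: [0.6296, -0.0875, 0.2803]
ee_rot: [-2.588, 0.001, 1.728]
wrist_force: [0.6, -0.1, -0.4]
gripper_width: 0.0235
finger_force: 0.0
```

>>> send_rows:
  moves:
    - [0, 0, -20, 0, 0, 0, 185]
    - [0, 0, -45, 0, 0, 0, 185]
    - [0, 0, -80, 0, 0, 0, 100]
    - [0, 0, -110, 0, 0, 0, 0]
    - [0, 0, -110, 0, 0, 0, 0]

```text
time: 10.78
eef_pos: [0.6876, -0.078, 0.375]
ee_rot: [-2.592, 0.003, 1.728]
wrist_force: [-0.3, 0.4, -0.5]
gripper_width: 0.0763
finger_force: 0.0
```

```bash
python3 - <<'E'
from h import *
from workcell import sensors,optics
p=np.load("lh.npy")
_,R=tgt(p,[0,0,0])
print(rel((np.array([.437,.139,.24]),R)),sensors.get_state()["wrist_force"],sensors.get_state()["eef_pos"])
E
```

```text
[ 2.539e+02 -1.119e+02  2.261e+02 -3.150e+01  1.000e-01 -0.000e+00] [-0.27030257  0.37888785 -0.54002016] [ 0.68764519 -0.07796472  0.37496795]
```

>>> send_rows:
  moves:
    - [50, 0, 0, 0, 0, 0, 0]
    - [110, 0, 0, 0, 0, 0, 0]
    - [165, 0, 0, -10, 0, 0, 0]
    - [200, -30, 50, -20, 0, 0, 0]
    - [230, -60, 110, -31.5, 0, 0, 0]
    - [254, -90, 170, -31.5, 0, 0, 0]
    - [254, -112, 226, -31.5, 0, 0, 0]
    - [254, -112, 226, -31.5, 0, 0, 0]
    - [254, -112, 226, -31.5, 0, 0, 0]
    - [254, -112, 226, -31.5, 0, 0, 0]

```text
time: 12.02
eef_pos: [0.4332, 0.1389, 0.239]
ee_rot: [-3.136, 0.001, 1.728]
wrist_force: [-0.3, 0.1, 0.6]
gripper_width: 0.0857
finger_force: 0.0
```

```bash
python3 - <<'E'
from h import *
from workcell import sensors, optics
p=np.load("lh.npy")
s=optics.capture("side");w=optics.capture("wrist")
a=cv2.resize(s["frame"][80:300,210:430,::-1],(400,400),interpolation=cv2.INTER_CUBIC);b=cv2.resize(w["frame"][:,80:500,::-1],(400,400),interpolation=cv2.INTER_CUBIC)
cv2.imwrite("pics/c5.png",np.hstack([a,b]))
pickle.dump(w,open("w5.pkl","wb"))
st=sensors.get_state();print(st["eef_pos"],st["ee_rot"],st["gripper_width"])
print("rim ctr, foot ctr pred",(proj(w,[[.437,.139,.09],[.437,.139,0],st["eef_pos"]])-[80,0])*400/420)
for t in(80,85,90,95):
    T=np.radians(t);f=lambda r,h:[92-r*np.cos(T)+h*np.sin(T),150+r*np.sin(T)+h*np.cos(T)]
    P=[[x,*f(r,h)] for r,h,x in((180,6,-238),(180,6,-62))]
    print(t,((proj(s,L2W(p,np.array(P)/1e3))-[210,80])*400/220).round().tolist())
E
```

```text
[0.43616667 0.13891789 0.24002384] [-3.13926960e+00  1.52993682e-03  1.72790393e+00] 0.08553019719228759
rim ctr, foot ctr pred [[193.24997619 186.53810428]
 [193.14542318 168.04762226]
 [191.97793889 261.90490212]]
80 [[140.0, 115.0], [137.0, 53.0]]
85 [[128.0, 114.0], [127.0, 52.0]]
90 [[117.0, 114.0], [117.0, 52.0]]
95 [[106.0, 115.0], [107.0, 53.0]]
```

View pics/c5.png

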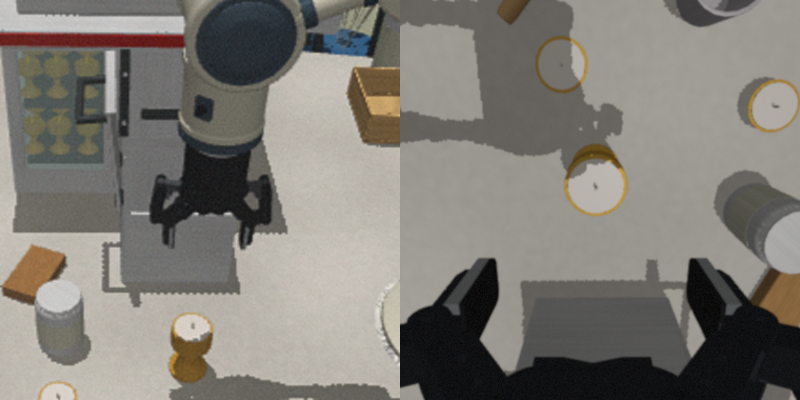

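```bash
python3 - <<'E'
from h import *
p=np.load("lh.npy");_,R=tgt(p,[0,0,0]);print(rel((np.array([.4393,.141,.051]),R)))
E
```

```text
[ 1.90e+00  3.90e+00  1.89e+02 -1.00e-01  1.00e-01 -0.00e+00]
```

>>> send_rows:
  moves:
    - [2, 3.3, 50, 0, 0, 0, 0]
    - [2, 3.3, 100, 0, 0, 0, 0]
    - [2, 3.3, 150, 0, 0, 0, 0]
    - [2, 3.3, 180, 0, 0, 0, 0]
    - [2, 3.3, 189, 0, 0, 0, 0]
    - [2, 3.3, 189, 0, 0, 0, 255]
    - [2, 3.3, 189, 0, 0, 0, 255]
    - [2, 3.3, 189, 0, 0, 0, 255]
    - [2, 3.3, 189, 0, 0, 0, 255]
  newtons: 30

```text
time: 13.25
eef_pos: [0.4384, 0.1411, 0.0515]
ee_rot: [-3.14, 0.001, 1.728]
wrist_force: [-1.0, -0.2, 10.6]
gripper_width: 0.0589
finger_force: 33.4
```

```bash
python3 - <<'E'
from h import *
p=np.load("lh.npy")
print(rel(tgt(p,[-.15,-.003,.26])),rel(tgt(p,[-.15,-.003,.0615])))
E
```

```text
[-2.693e+02  7.700e+00 -2.081e+02 -1.000e-01  1.000e-01  0.000e+00] [-2.69e+02  8.00e+00 -9.60e+00 -1.00e-01  1.00e-01  0.00e+00]
```

>>> send_rows:
  moves:
    - [0, 0, -10, 0, 0, 0, 255]
    - [0, 0, -40, 0, 0, 0, 255]
    - [0, 0, -90, 0, 0, 0, 255]
    - [0, 0, -140, 0, 0, 0, 255]
    - [0, 0, -190, 0, 0, 0, 255]
    - [0, 0, -209, 0, 0, 0, 255]
    - [0, 0, -209, 0, 0, 0, 255]

```text
time: 14.12
eef_pos: [0.4386, 0.1415, 0.2611]
ee_rot: [-3.141, 0.001, 1.728]
wrist_force: [-0.9, 1.0, -3.5]
gripper_width: 0.0591
finger_force: 34.2
```

Lamp held (~0.3 kg). Carry over the lock.

>>> send_rows:
  moves:
    - [-30, 1, 0, 0, 0, 0, 255]
    - [-70, 2, 0, 0, 0, 0, 255]
    - [-110, 4, 0, 0, 0, 0, 255]
    - [-150, 5, 0, 0, 0, 0, 255]
    - [-190, 6, 0, 0, 0, 0, 255]
    - [-230, 7, 0, 0, 0, 0, 255]
    - [-255, 8, 0, 0, 0, 0, 255]
    - [-269, 8, 0, 0, 0, 0, 255]
    - [-269, 8, 0, 0, 0, 0, 255]
    - [-269, 8, 0, 0, 0, 0, 255]

```text
time: 15.38
eef_pos: [0.4879, -0.1221, 0.2595]
ee_rot: [-3.137, 0.001, 1.728]
wrist_force: [0.0, 0.8, -3.2]
gripper_width: 0.0593
finger_force: 34.1
```

```bash
python3 - <<'E'
from h import *
from workcell import sensors, optics
p=np.load("lh.npy")
s=optics.capture("side");w=optics.capture("wrist")
a=cv2.resize(s["frame"][60:240,210:390,::-1],(400,400),interpolation=cv2.INTER_CUBIC);b=cv2.resize(w["frame"][:,80:500,::-1],(400,400),interpolation=cv2.INTER_CUBIC)
cv2.imwrite("pics/c6.png",np.hstack([a,b]))
print(sensors.get_state()["eef_pos"],rel(tgt(p,[-.15,-.003,.0615])))
E
```

```text
[ 0.48807978 -0.12212938  0.25975024] [-1.000e+00  9.000e-01  1.982e+02 -2.000e-01  1.000e-01  1.000e-01]
```

View pics/c6.png

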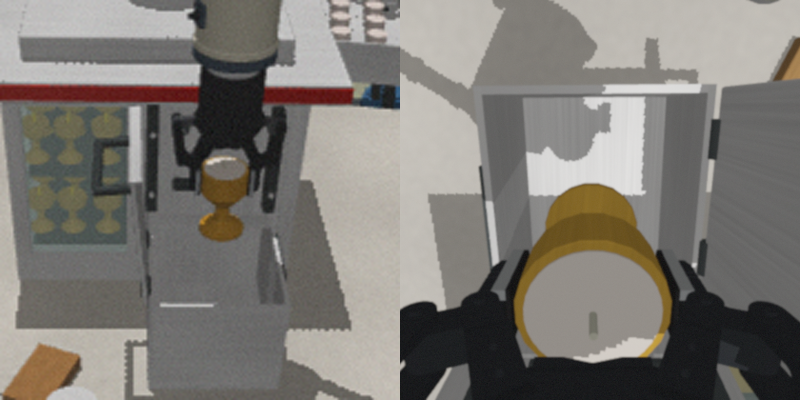

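>>> send_rows:
  moves:
    - [0, 0, 20, 0, 0, 0, 255]
    - [0, 0, 50, 0, 0, 0, 255]
    - [0, 0, 80, 0, 0, 0, 255]
    - [0, 0, 110, 0, 0, 0, 255]
    - [0, 0, 140, 0, 0, 0, 255]
    - [0, 0, 165, 0, 0, 0, 255]
    - [0, 0, 180, 0, 0, 0, 255]
    - [0, 0, 190, 0, 0, 0, 255]
    - [0, 0, 196, 0, 0, 0, 255]
    - [0, 0, 198, 0, 0, 0, 255]
    - [0, 0, 199, 0, 0, 0, 255]
    - [0, 0, 199, 0, 0, 0, 255]

```text
time: 16.98
eef_pos: [0.4878, -0.1235, 0.0611]
ee_rot: [-3.138, 0.002, 1.728]
wrist_force: [-0.3, -0.5, -3.0]
gripper_width: 0.0595
finger_force: 34.1
```

>>> send_rows:
  moves:
    - [0, 0, 1, 0, 0, 0, 255]
    - [0, 0, 2, 0, 0, 0, 255]
    - [0, 0, 3, 0, 0, 0, 255]
    - [0, 0, 3.5, 0, 0, 0, 255]
    - [0, 0, 3.5, 0, 0, 0, 255]

```text
time: 17.6
eef_pos: [0.4876, -0.1235, 0.0576]
ee_rot: [-3.138, 0.002, 1.728]
wrist_force: [-1.8, 0.0, 6.1]
gripper_width: 0.0592
finger_force: 34.7
```

>>> send_rows:
  moves:
    - [0, 0, 0, 0, 0, 0, 70]
    - [0, 0, 0, 0, 0, 0, 40]
    - [0, 0, 0, 0, 0, 0, 0]
    - [0, 0, 0, 0, 0, 0, 0]
    - [0, 0, 0, 0, 0, 0, 0]
    - [0, 0, -20, 0, 0, 0, 0]
    - [0, 0, -50, 0, 0, 0, 0]
    - [0, 0, -100, 0, 0, 0, 0]
    - [0, 0, -150, 0, 0, 0, 0]
    - [0, 0, -200, 0, 0, 0, 0]
    - [0, 0, -240, 0, 0, 0, 0]
    - [0, 0, -240, 0, 0, 0, 0]

```text
time: 19.1
eef_pos: [0.4896, -0.1234, 0.3002]
ee_rot: [3.14, 0.004, 1.728]
wrist_force: [0.1, -0.1, -0.7]
gripper_width: 0.0856
finger_force: 0.0
```

>>> send_rows:
  moves:
    - [40, 0, 0, 0, 0, 0, 0]
    - [90, 0, 0, 0, 0, 0, 0]
    - [150, 0, 0, 0, 0, 0, 0]
    - [150, 0, 0, 0, 0, 0, 0]
    - [150, 0, 0, 0, 0, 0, 0]

```text
time: 19.73
eef_pos: [0.4647, 0.0251, 0.2964]
ee_rot: [-3.137, 0.002, 1.729]
wrist_force: [-0.6, -0.8, -0.3]
gripper_width: 0.0856
finger_force: 0.0
```

```bash
python3 - <<'E'
from h import *
from workcell import sensors, optics
p=np.load("lh.npy")
s=optics.capture("side");w=optics.capture("scene")
a=cv2.resize(s["frame"][60:240,210:390,::-1],(400,400),interpolation=cv2.INTER_CUBIC);b=cv2.resize(w["frame"][60:280,150:370,::-1],(400,400),interpolation=cv2.INTER_CUBIC)
cv2.imwrite("pics/c7.png",np.hstack([a,b]))
print("slide bar shut/ +5mm",[((proj(s,L2W(p,[[-.021,y,.19+d]]))-[210,60])*400/180).round(1).tolist() for d in(0,.005) for y in(.055,-.055)],sensors.get_state()["wrist_force"])
E
```

```text
slide bar shut/ +5mm [[[171.8, 183.9]], [[249.1, 184.9]], [[172.0, 180.9]], [[249.4, 181.9]]] [ 0.08694768 -0.20845404 -0.12754638]
```

View pics/c7.png

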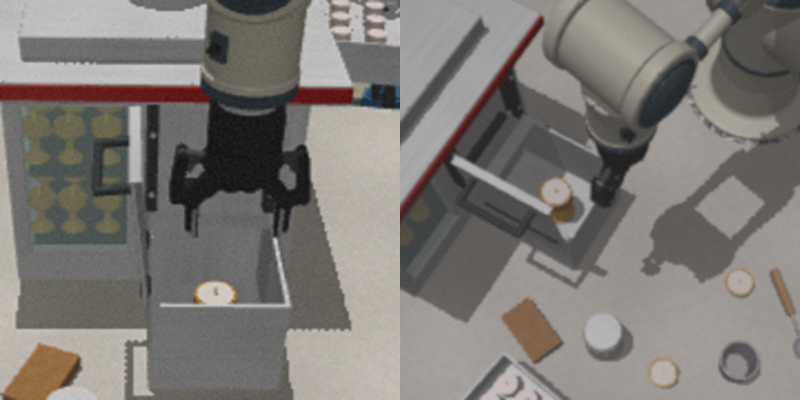

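The lamp stands upright in the lock. The lid is still open, the bystanders haven't moved, and the arm is clear. Handing in.

```bash
python3 -c "
from workcell import workorder;print(workorder.hand_in())"
```

```text
the job is handed in; nothing more can be done
None
```

I handed the job in at about 20 s; the hand-in returned no verdict. The slide was pressed to a solid stop with the lid shut, the lid was then opened to about 93°, and the last pictures show the lamp upright in the lock and the arm clear.

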